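# Pack the cartons and close the shipping case

## Task

Pack this order: swing the latch of the shipping case fully open, pull every tall blue carton out of the packed crate, leaving the short brown ones in it, and stand them upright on the floor of the case. Then close the case: tilt the cover, hook its yellow edge under the case's yellow lip, lower the other edge until the cover lies flat on its ledges, and swing the latch fully back over it. Leave the other things on the bench where they are.

Things in the scene. Friction and masses are not known exactly. Their poses are not given: they have to be found in the camera images.
- case: fixed blue shipping case, open on top, 158 (x) by 180 mm (y); origin = centre of its opening at table level, z up, -x towards the robot. Inner space x -60..60, y -82..82 mm, inner floor 6 mm above the table. Two level ledges for the cover at z = 90 mm: x -76..-60 (lip side) and x 60..70 mm (latch side). Side walls (inner faces y = -82, 82) rise to z = 99 mm
- lip (a point): middle of the lower free edge of the case's yellow lip: (-60, 0, 104) mm in the case's frame, same axes. The lip overhangs the ledge on the case's -x side, z 104 to 110 mm; the slot under it is 14 mm high and closed behind at x = -76 mm. The cover enters it only tilted (about 0.2 rad)
- stop (a point): middle of the top inner edge of the stop on the case's +x side: (70, 0, 99) mm in the case's frame. The cover's other edge drops inside it: 146 mm between stop and back of the slot, so 6 mm to spare (4 mm at each side wall). Outside the stop the latch bracket sticks out, x 76..130, y -12..12, z 75 to 99 mm
- latch (a joint): swing latch on the case, rad, hinge axis vertical at case (118, 0) mm, range 0 to 1.57, starting about closed. 0 = open: the arm lies along case +y, clear of the opening; growing values turn it anticlockwise seen from above; 1.57 = closed: the arm points to case -x, over the cover. Arm 12 mm wide, 6 mm thick, 100 to 106 mm above the table. It stays where it is left (friction about 0.04 N m)
- latch_knob (a point): grip point of the latch's red upright round knob (12 mm diameter, from 106 to 140 mm above the table, this point at 123 mm), 62 mm from the hinge axis
- cover: loose aluminium cover panel 140 mm (x) by 156 mm (y) by 6 mm, about 250 g, starting flat on the table; origin = centre of its underside, z up. On top, centred, a black grip fin 12 mm thick (x), 60 mm long (y), from z = 6 to z = 38 mm. A yellow strip on top marks the tongue, the -x edge, which goes under the case's lip
- tongue (a point): middle of the cover's tongue edge: (-70, 0, 3) mm in the cover's frame, same axes
- crate: fixed grey crate 122 x 122 mm outside, walls 6 mm, 45 mm high, inner floor 6 mm up; origin = centre of its underside. It holds a 3 x 3 pack at 36.5 mm pitch: short cartons in the corners and the centre, tall cartons in the middle of its four sides
- tall1: tall carton, may be absent: blue upright box 36 x 36 x 80 mm, orange band round its top, white label on top, about 120 g; origin = centre of its underside, z up, x and y square to its sides. Starts in the crate (underside 6 mm above the table), tight between its neighbours, its top 36 mm above the short cartons
- tall2: tall carton, may be absent: blue upright box 36 x 36 x 80 mm, orange band round its top, white label on top, about 120 g; origin = centre of its underside, z up, x and y square to its sides. Starts in the crate (underside 6 mm above the table), tight between its neighbours, its top 36 mm above the short cartons
- tall3: tall carton, may be absent: blue upright box 36 x 36 x 80 mm, orange band round its top, white label on top, about 120 g; origin = centre of its underside, z up, x and y square to its sides. Starts in the crate (underside 6 mm above the table), tight between its neighbours, its top 36 mm above the short cartons
- tall4: tall carton, may be absent: blue upright box 36 x 36 x 80 mm, orange band round its top, white label on top, about 120 g; origin = centre of its underside, z up, x and y square to its sides. Starts in the crate (underside 6 mm above the table), tight between its neighbours, its top 36 mm above the short cartons
- short1: short brown carton 36 x 36 x 44 mm, 140 g, standing in the crate; stays there; origin = centre of its underside
- short2: short brown carton 36 x 36 x 44 mm, 140 g, standing in the crate; stays there; origin = centre of its underside
- short3: short brown carton 36 x 36 x 44 mm, 140 g, standing in the crate; stays there; origin = centre of its underside
- short4: short brown carton 36 x 36 x 44 mm, 140 g, standing in the crate; stays there; origin = centre of its underside
- short5: short brown carton 36 x 36 x 44 mm, 140 g, standing in the crate; stays there; origin = centre of its underside
- tape: roll of clear tape 84 mm across, 25 mm high, flat on the table; bystander; origin = centre of its underside
- driver: screwdriver lying on the table between the robot and the case; bystander
- oil: small yellow oil bottle, 40 mm across, 85 mm tall; bystander; origin = centre of its underside
- screwtray: small green tray 100 x 70 x 30 mm; bystander; origin = centre of its underside
Not all that is in view belongs to the job. Leave any red look-alike of the tall3 alone.

How it is judged:
By the outcome, as a careful person would: the job done as asked, in the order asked, and still so for the second after the job is handed in, with the robot touching nothing.
Of tall1, tall2, tall3, tall4 only 2 to 4 are there at a start; the rules pass over those that are not, and their reading is None.
At some moment in a run one of cover may be knocked a few centimetres aside while the robot is not near it.
It also fails if it takes over 210 s, if anything falls off the work surface, if the arm or the gripper's body presses on something with over 40 N, if the wrist force passes 120 N, or if a joint passes its speed limit or range.

## Robot

A 6-joint arm with a two-finger parallel gripper is mounted at the origin on the work surface. World frame = base frame: x ahead of the robot, y to its left, z up, the work surface at z = 0. Lengths are in m, angles in rad, forces in N, time in s.
With the tool pointing down it reaches from about 0.425 to 0.95 m from the base axis. Payload 3.5 kg.
Tool frame: the origin (TCP) lies midway between the tips of the shut fingers; the grasp point (between the pads) lies 19 mm behind it (ctrl.hold_point_z is the distance from the TCP to the grasp point, in m); z points along the fingers, y is the line along which they close (so a half turn about z gives the same grasp; the last joint's range is limited). The gripper opens to 85 mm and grips with 20 to 120 N. Pads are 22 mm wide; open, the fingers measure 114 mm over their backs; the gripper's body (76 mm by 85 mm) begins 54 mm behind the grasp point. The pads swing forward as they close: fully open they stand 13 mm farther back than shut.
Start: joints at [1.047, 0.286, 1.577, -0, 1.279, -0.15], TCP at [0.246, 0.628, 0.231] pointing down, gripper open.
Joint ranges: [-2.77, 2.77], [-0.9, 2.22], [0.21, 2.48], [-1.53, 4.67], [0.24, 2.81], [-2.84, 2.84]. Speed limits (rad/s): [2.79, 2.79, 3.14, 3.14, 3.14, 3.14].

## Interface

Orientations are given as a unit quaternion [x, y, z, w].
In Python, from plant import readout, cams, sign_off, ctrl gives the robot as it stands. The module is installed in compiled form; this text tells all that it offers.
- The arm moves only by the tool step_arm, never from a script. Its argument "increments" is a list of rows, each a list of 2 entries, a list of its own where there are three numbers: the shift along the world's x, y, z in mm, then the turn, a rotation vector about the world's x, y, z in rad. In form: [[[x, y, z], [rx, ry, rz]], ...]. A call has 1 to 8 rows; each row shifts and turns the commanded pose from where the row before left it; what a row does not reach is not made up. A row lasts 1/12 s, in which the tool goes at most 41.7 mm and 7.16 degrees, less where a joint would pass 70% of its speed; a pose out of reach is approached as far as the arm can. A call is refused whole if a number of a shift passes 41.7 or a number of a turn 0.125, either way. A call with a gripper value outside its range is refused whole. "fingers" is the opening, from -1 (shut) to 1 (fully open), set as the call begins (left out, the last holds). The fingers move at their own pace and stop on an object; "grip_force" is the grip in N (left out, the last holds). Time passes only in rows, so rows that do not move let the fingers close. It gives the time, the measured TCP pose, the force, the opening and the grip force at its end, in the units of the state.
- readout.get_state(): the state, without advancing time (a new reading comes with each control period).
- cams.read_camera(name): name is "side" or "top" or "wrist"; returns the picture (420x560x3 uint8, red, green, blue); there is no depth.
- cams.get_calibration(name): a dict with "fx", "fy", "cx", "cy" (pixels), "distortion" ([k1, k2, p1, p2, k3] as OpenCV has them; the pictures are not rectified), "eye" and "rotation" of the camera in the world; the wrist camera has in their place "T_tool_cam" (4x4, takes a point from camera to tool coordinates, whose origin is the TCP and whose axes are the flange's). Camera axes: x right, y up, looking along -z (the intrinsics and any distortion apply to the point x, -y, -z); pixel columns grow to the right and rows downward; lengths in m; the calibration is good to about 2 mm. A picture is of the moment at which its call begins: read the wrist's pose just before it. get_calibration takes no time and is no camera call.
- sign_off(): hands the job in; it is judged then, once.
The state is a dict: "time": time; "qpos": joint angles; "dq": joint speeds; "joint_efforts": joint torques, N m; "eef_pos": TCP position; "tcp_rot": TCP orientation; "contact_force": force on the tool from outside, world axes, zero at the start; "wrist_torque": the same for the moment, N m; "opening": opening from 0.0 (shut) to 1.0 (fully open); "finger_force": force on a finger pad.
Only numpy, scipy, OpenCV 4.12 (cv2) and the standard library are available. Lean on these libraries where they do the work, as an engineer would, in place of code of your own. Each camera call takes 0.05 s, during which the arm holds its last target. There are 200 camera calls.

## Working session

There is one attempt and no reset: what is moved stays moved. The work goes in short steps, Python scripts to look and compute and a tool call to move; the robot and the scene stay as the last step left them, time stands still between calls to the robot, and variables do not carry over. Pictures are saved under pics/ and viewed, at most 14 in all, crops included, and the job is handed in when it is done.

Besides the shell and the picture viewer there is one more tool, called after "Emit:" in YAML: its name, and indented under it one key for each argument. step_arm: Moves the arm, as the interface text tells. Its arguments: {"type":"object","properties":{"increments":{"type":"array","items":{"type":"array"}},"fingers":{"type":"number"},"grip_force":{"type":"number"}},"required":["increments"]}

```bash
mkdir -p pics
cat > h.py <<'E'
import numpy as np, cv2
from plant import readout, cams, sign_off, ctrl
from scipy.spatial.transform import Rotation as R
def snap(name,fn=None):
    s=readout.get_state(); im=cams.read_camera(name)
    if fn: cv2.imwrite('pics/'+fn,im[:,:,::-1])
    return s,im
def cam(name,s=None):
    c=cams.get_calibration(name)
    K=np.array([[c['fx'],0,c['cx']],[0,c['fy'],c['cy']],[0,0,1.]]); D=np.array(c['distortion'],float)
    if 'T_tool_cam' in c:
        T=np.eye(4);T[:3,:3]=R.from_quat(s['tcp_rot']).as_matrix();T[:3,3]=s['eef_pos'];T=T@np.array(c['T_tool_cam']);return K,D,T[:3,3],T[:3,:3]
    r=np.array(c['rotation'])
    if r.shape!=(3,3): r=R.from_quat(r).as_matrix()
    return K,D,np.array(c['eye']),r
def ray(px,C):
    K,D,e,r=C
    u=cv2.undistortPoints(np.array(px,float).reshape(-1,1,2),K,D)[:,0]
    d=np.c_[u[:,0],-u[:,1],-np.ones(len(u))]@r.T
    return e,d
def plane(px,z,C):
    e,d=ray(px,C); return e+d*((z-e[2])/d[:,2])[:,None]
def proj(P,C):
    K,D,e,r=C
    p=(np.atleast_2d(P)-e)@r; p=p*[1,-1,-1]
    return cv2.projectPoints(p,np.zeros(3),np.zeros(3),K,D)[0][:,0]
E
python3 - <<'E'
from h import *
for n in('top','side'):
    s,im=snap(n,n+'0.png'); print(n,cams.get_calibration(n))
s,im=snap('wrist','wrist0.png');print(cams.get_calibration('wrist'));print(s,ctrl.hold_point_z)
E
```

```text
top {'fx': 514.94368051808, 'fy': 514.94368051808, 'cx': 276.451187588602, 'cy': 203.13331871940892, 'distortion': array([0.02247409, 0.        , 0.        , 0.        , 0.        ]), 'eye': array([0.32068479, 0.0306708 , 1.37157595]), 'rotation': array([ 0.0602209 , -0.0412202 , -0.7016061 ,  0.70881819])}
side {'fx': 418.0539780037008, 'fy': 418.0539780037008, 'cx': 288.05837696957036, 'cy': 212.72341086221553, 'distortion': array([-0.00157745,  0.        ,  0.        ,  0.        ,  0.        ]), 'eye': array([0.47716614, 0.98900432, 0.61048252]), 'rotation': array([-0.00626709,  0.50941393,  0.8603819 , -0.01418259])}
{'fx': 350.18054431156605, 'fy': 350.18054431156605, 'cx': 282.7397501775347, 'cy': 207.5098038567033, 'distortion': array([-0.02250457,  0.        ,  0.        ,  0.        ,  0.        ]), 'T_tool_cam': array([[-2.78802839e-04,  9.49813929e-01,  3.12815316e-01,
         8.05290932e-02],
       [ 9.99999868e-01,  3.99503206e-04, -3.21758246e-04,
        -9.16289761e-04],
       [-4.30581185e-04,  3.12815185e-01, -9.49813916e-01,
        -1.42294777e-01],
       [ 0.00000000e+00,  0.00000000e+00,  0.00000000e+00,
         1.00000000e+00]])}
{'time': 0.1, 'qpos': array([ 1.04698393e+00,  2.87130727e-01,  1.57803316e+00,  3.57226846e-06,
        1.27859144e+00, -1.50011739e-01]), 'dq': array([-8.56024947e-04, -2.05373303e-04, -4.18194236e-03,  1.33662953e-06,
       -3.10037453e-03, -1.46945923e-04]), 'joint_efforts': array([ 2.03210468e-03, -4.07295871e+01, -2.93699169e+01, -6.30301861e-05,
        3.39339276e-03, -1.62347122e-07]), 'eef_pos': array([0.24615981, 0.62787811, 0.23004833]), 'tcp_rot': array([ 1.85814502e-01,  9.82584246e-01, -1.01998087e-03, -3.59076680e-04]), 'contact_force': array([-0.11962705, -0.40096078, -0.40786136]), 'wrist_torque': array([-0.00030766, -0.01082878,  0.04968977]), 'finger_force': 0.0, 'opening': 0.9981127255848963} 0.0187
```

View pics/top0.png

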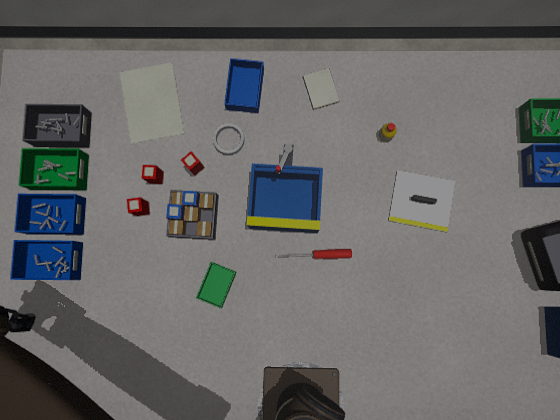

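View pics/side0.png

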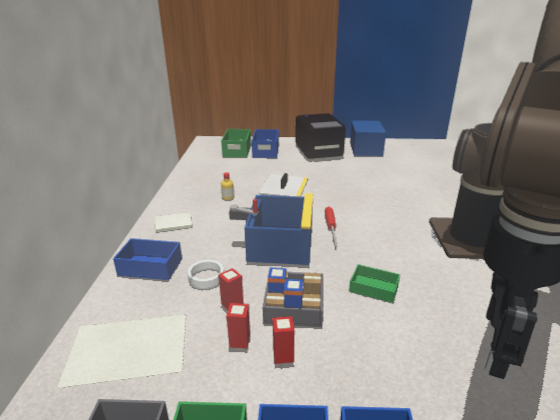

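The top view has +x up and +y to the left. It shows the case at (285,197) with its lip at (284,224) and knob at (279,169). The cover is at (422,201), with its yellow strip at (418,225). The crate is at (191,215), with blue tall cartons at about (190,199) and (174,212). Possible look-alikes are red cartons at (151,173), (192,161) and (137,206), and blue bins at (244,85), (48,215) and (47,260). I choose the blue cartons with white tops inside the crate, and will check them in a close crop.

Run:
```python
from h import *
im=cv2.imread('pics/top0.png')
a=cv2.resize(im[180:250,155:230],None,fx=5,fy=5,interpolation=cv2.INTER_CUBIC)
b=cv2.resize(im[135:240,240:330],None,fx=4.5,fy=4.5,interpolation=cv2.INTER_CUBIC)
h=max(a.shape[0],b.shape[0]);a=cv2.copyMakeBorder(a,0,h-a.shape[0],0,5,0);b=cv2.copyMakeBorder(b,0,h-b.shape[0],0,0,0)
cv2.imwrite('pics/crop1.png',np.hstack([a,b]))
C=cam('top')
hsv=cv2.cvtColor(im,cv2.COLOR_BGR2HSV)
Y=cv2.inRange(hsv,(22,120,100),(35,255,255))
n,l,st,ce=cv2.connectedComponentsWithStats(Y)
for i in range(1,n):
    if st[i,4]>60:
        c=cv2.findContours((l==i).astype(np.uint8),0,2)[0][0]; bx=cv2.boxPoints(cv2.minAreaRect(c))
        print(st[i],bx.round(1).tolist()); 
        for z in(0.006,0.11): print(z,plane(bx,z,C).round(4)[:,:2].tolist())
# cover white panel quad
W=cv2.inRange(im,(200,200,200),(255,255,255))
print('crate etc approx', plane([(191,215)],0.045,C), plane([(285,197)],.006,C),plane([(422,201)],.006,C),plane([(190,198),(174,210)],.086,C))
```

```text
[383 124  13  13  77] [[380.20001220703125, 132.60000610351562], [385.0, 123.0], [397.0, 129.0], [392.20001220703125, 138.60000610351562]]
0.006 [[0.7139, -0.2109], [0.7409, -0.2243], [0.7241, -0.2563], [0.6973, -0.2429]]
0.11 [[0.684, -0.1925], [0.7089, -0.2049], [0.6934, -0.2345], [0.6686, -0.2221]]
[247 216  73  14 650] [[246.39999389648438, 224.89999389648438], [247.0, 215.60000610351562], [319.5, 220.1999969482422], [318.8999938964844, 229.5]]
0.006 [[0.4588, 0.1481], [0.4836, 0.147], [0.473, -0.0465], [0.4483, -0.0449]]
0.11 [[0.4482, 0.1391], [0.4712, 0.1381], [0.4614, -0.0406], [0.4386, -0.0392]]
[389 217  59  15 246] [[388.6000061035156, 220.1999969482422], [389.3999938964844, 215.89999389648438], [447.20001220703125, 226.8000030517578], [446.3999938964844, 231.10000610351562]]
0.006 [[0.4749, -0.2291], [0.4863, -0.2315], [0.4587, -0.3819], [0.4474, -0.3794]]
0.11 [[0.4631, -0.2093], [0.4737, -0.2115], [0.4482, -0.3505], [0.4377, -0.3482]]
crate etc approx [[0.47925727 0.28987311 0.045     ]] [[0.53480146 0.04592096 0.006     ]] [[ 0.52693014 -0.31817543  0.006     ]] [[0.51774958 0.2859718  0.086     ]
 [0.48671182 0.32546703 0.086     ]]
```

View pics/crop1.png

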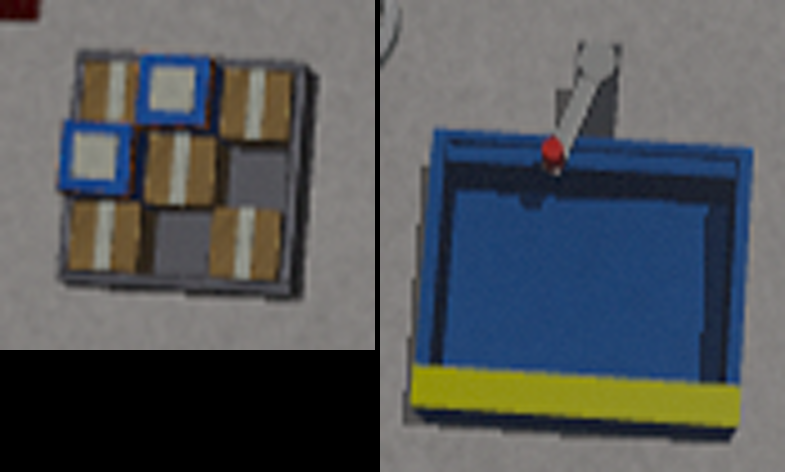

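The crop confirms two tall blue cartons: the middle of the crate's +x side at full-image (190,198), and the middle of its +y side at (174.6,211.6). The other two side slots are empty. The latch knob is at (279,168) and its hinge at (288,148). I'll survey with the wrist camera.

Emit:
step_arm:
  increments:
    - [[15,-36,10],[0,0,0.027]]
    - [[15,-36,10],[0,0,0.027]]
    - [[15,-36,10],[0,0,0.027]]
    - [[15,-36,10],[0,0,0.027]]
    - [[15,-36,10],[0,0,0.027]]
    - [[15,-36,10],[0,0,0.027]]
    - [[15,-36,10],[0,0,0.027]]
    - [[15,-36,10],[0,0,0.027]]

```text
time: 0.82
eef_pos: [0.3665, 0.3386, 0.3115]
tcp_rot: [0.078, 0.997, -0.0, -0.0]
contact_force: [0.2, -0.6, -0.7]
opening: 0.998
finger_force: 0.0
```

Emit:
step_arm:
  increments:
    - [[15,-36,10],[0,0,0.027]]
    - [[15,-36,10],[0,0,0.027]]
    - [[15,-36,10],[0,0,0.027]]
    - [[15,-36,10],[0,0,0.027]]
    - [[0,0,0],[0,0,0]]
    - [[0,0,0],[0,0,0]]

```text
time: 1.32
eef_pos: [0.4272, 0.1949, 0.3518]
tcp_rot: [0.027, 1.0, 0.0, 0.0]
contact_force: [0.2, -0.3, -0.5]
opening: 1.002
finger_force: 0.0
```

Run:
```python
from h import *
s,im=snap('wrist','w1.png');print(s['time'],s['eef_pos'],s['tcp_rot']); np.save('w1.npy',s,allow_pickle=True)
```

```text
1.3167 [0.42720534 0.19485687 0.35179532] [2.72709873e-02 9.99627927e-01 3.20245066e-04 4.46171868e-04]
```

View pics/w1.png

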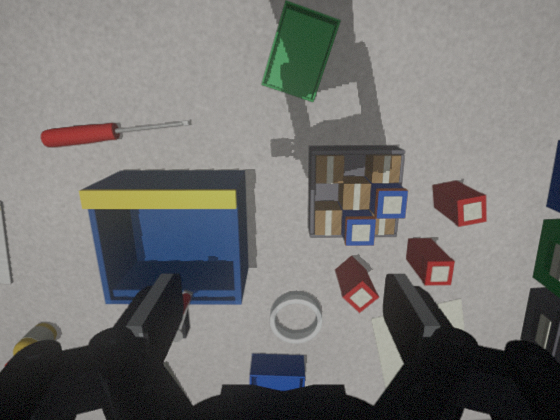

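The wrist view (image up = -x, right = +y) shows the yellow lip at rows 190-208, columns 81-237. The carton labels are at (391,205) and (360,233), and the crate rim runs from (310,148) to (402,238). The knob at (186,300) is half hidden by a finger. Next I measure these.

```bash
cat > m.py <<'E'
from h import *
def yellow(im,C,z,amin=300):
    hsv=cv2.cvtColor(im,cv2.COLOR_RGB2HSV); Y=cv2.inRange(hsv,(22,120,90),(35,255,255))
    n,l,st,ce=cv2.connectedComponentsWithStats(Y)
    for i in range(1,n):
        if st[i,4]>amin:
            c=cv2.findContours((l==i).astype(np.uint8),0,2)[0][0]; bx=cv2.boxPoints(cv2.minAreaRect(c))
            print('yel',st[i].tolist(),bx.round(1).tolist(),'\n',plane(bx,z,C)[:,:2].round(4).tolist())
def labels(im,C,z=.086):
    hsv=cv2.cvtColor(im,cv2.COLOR_RGB2HSV)
    B=cv2.inRange(hsv,(100,110,40),(130,255,255)); W=cv2.inRange(hsv,(0,0,130),(180,90,255))
    n,l,st,ce=cv2.connectedComponentsWithStats(W)
    for i in range(1,n):
        if 80<st[i,4]<3000:
            m=(l==i).astype(np.uint8); ring=cv2.dilate(m,np.ones((7,7)))-cv2.dilate(m,np.ones((3,3)))
            f=B[ring>0].mean()/255
            if f>.6:
                c=cv2.findContours(m,0,2)[0][0]; bx=cv2.boxPoints(cv2.minAreaRect(c)); p=plane(bx,z,C)
                e=p[1]-p[0]; print('label',ce[i].round(1),f.round(2),plane([ce[i]],z,C).round(4),'side',np.linalg.norm(e).round(4),np.linalg.norm(p[2]-p[1]).round(4),'yaw',np.arctan2(e[1],e[0]).round(3))
E
python3 - <<'E'
from m import *
s=np.load('w1.npy',allow_pickle=True).item(); C=cam('wrist',s); im=cv2.imread('pics/w1.png')[:,:,::-1].copy()
yellow(im,C,.11); labels(im,C)
print('crate rim',plane([(310,148),(401,148),(398,238),(309,238)],.045,C).round(4))
b=im[130:245,70:265]; a=im[135:245,300:415]
a=cv2.resize(a,None,fx=3,fy=3); b=cv2.resize(b,None,fx=2.2,fy=2.2);H=350
f=lambda x:cv2.copyMakeBorder(x,0,H-x.shape[0],0,4,0)
cv2.imwrite('pics/crop2.png',np.hstack([f(a),f(b)])[:,:,::-1])
T=cam('top'); it=cv2.imread('pics/top0.png')[:,:,::-1].copy(); labels(it,T)
hsv=cv2.cvtColor(it,cv2.COLOR_RGB2HSV); r=cv2.inRange(hsv,(0,150,80),(8,255,255))|cv2.inRange(hsv,(172,150,80),(180,255,255))
r[:,:260]=0;r[200:]=0; ys,xs=np.nonzero(r[:,:300]);print(xs.mean(),ys.mean(),len(xs),'knob',plane([(xs.mean(),ys.mean())],.135,T))
# cover
yellow(it,T,.006,150)
g=cv2.inRange(hsv,(0,0,0),(180,255,70)); n,l,st,ce=cv2.connectedComponentsWithStats(g)
for i in range(1,n):
    if 380<ce[i][0]<460 and 170<ce[i][1]<240 and st[i,4]>30: print('fin',st[i],ce[i],plane([ce[i]],.035,T))
E
```

```text
yel [80, 190, 156, 19, 2891] [[80.0, 208.0], [80.0, 190.0], [235.0, 190.0], [235.0, 208.0]] 
 [[0.4607, -0.0438], [0.4392, -0.0387], [0.4492, 0.1388], [0.4706, 0.1367]]
label [391.9 204.5] 1.0 [[0.4845 0.3254 0.086 ]] side 0.0245 0.022 yaw 1.516
label [360.6 232.5] 1.0 [[0.5195 0.2874 0.086 ]] side 0.0238 0.0232 yaw 1.515
crate rim [[0.4164 0.2299 0.045 ]
 [0.4226 0.3466 0.045 ]
 [0.5481 0.3487 0.045 ]
 [0.5411 0.2247 0.045 ]]
277.70588235294116 167.88235294117646 17 knob [[0.58666503 0.06306139 0.135     ]]
yel [247, 216, 73, 14, 650] [[246.39999389648438, 224.89999389648438], [247.0, 215.60000610351562], [319.5, 220.1999969482422], [318.8999938964844, 229.5]] 
 [[0.4588, 0.1481], [0.4836, 0.147], [0.473, -0.0465], [0.4483, -0.0449]]
yel [389, 217, 59, 15, 246] [[388.6000061035156, 220.1999969482422], [389.3999938964844, 215.89999389648438], [447.20001220703125, 226.8000030517578], [446.3999938964844, 231.10000610351562]] 
 [[0.4749, -0.2291], [0.4863, -0.2315], [0.4587, -0.3819], [0.4474, -0.3794]]
fin [411 195  26   9 147] [423.2244898 199.3537415] [[ 0.52690788 -0.31404055  0.035     ]]
```

View pics/crop2.png

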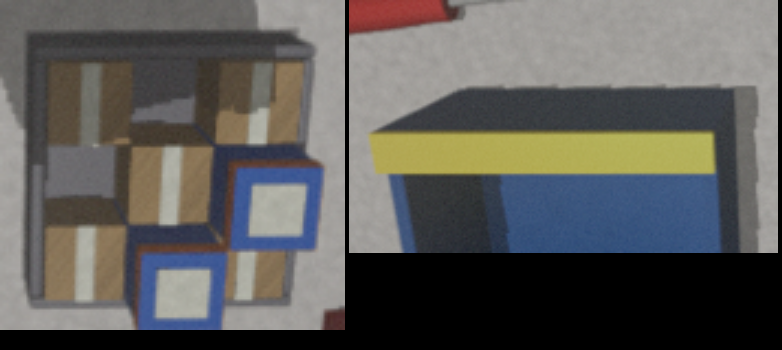

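Wrist and top camera agree within 2 mm. Case yaw is -0.055 and its origin is (0.526,0.044), so the hinge is at (0.644,0.038). The knob is 62 mm from the hinge, as stated, which puts the latch at about 1.21 rad. Cartons: A (0.519,0.287) and B (0.485,0.3255), a consistent 36.5 mm pitch. Now the latch.

Emit:
step_arm:
  increments:
    - [[20,-16,-24],[0,0,0]]
    - [[20,-16,-24],[0,0,0]]
    - [[20,-16,-24],[0,0,0]]
    - [[20,-16,-24],[0,0,0]]
    - [[20,-17,-24],[0,0,0]]
    - [[20,-17,-24],[0,0,0]]
    - [[20,-17,-24],[0,0,0]]
    - [[20,-17,-24],[0,0,0]]
  fingers: 0

```text
time: 2.03
eef_pos: [0.5863, 0.0661, 0.157]
tcp_rot: [0.023, 1.0, 0.0, -0.001]
contact_force: [-0.1, 0.5, 1.0]
opening: 0.5
finger_force: 0.0
```

Emit:
step_arm:
  increments:
    - [[0,0,-16],[0,0,0]]
    - [[0,0,-16],[0,0,0]]
    - [[0,0,-15],[0,0,0]]
    - [[0,0,0],[0,0,0]]

```text
time: 2.37
eef_pos: [0.583, 0.0667, 0.1072]
tcp_rot: [0.024, 1.0, 0.0, -0.005]
contact_force: [-1.2, -0.5, -0.7]
opening: 0.498
finger_force: 0.0
```

Emit:
step_arm:
  increments:
    - [[0,0,0],[0,0,0]]
    - [[0,0,0],[0,0,0]]
    - [[0,0,0],[0,0,0]]
    - [[0,0,0],[0,0,0]]
    - [[0,0,0],[0,0,0]]
    - [[0,0,0],[0,0,0]]
    - [[0,0,0],[0,0,0]]
    - [[0,0,0],[0,0,0]]
  fingers: -1
  grip_force: 25

```text
time: 3.03
eef_pos: [0.5868, 0.0647, 0.1134]
tcp_rot: [0.025, 1.0, 0.0, 0.001]
contact_force: [-1.8, 2.3, 4.2]
opening: 0.127
finger_force: 25.4
```

Run:
```python
from h import *
s,im=snap('wrist','w2.png');print(s['eef_pos'],s['opening'],s['finger_force'])
```

```text
[0.58682168 0.06473275 0.11344147] 0.12660935652365873 25.38965731859207
```

View pics/w2.png

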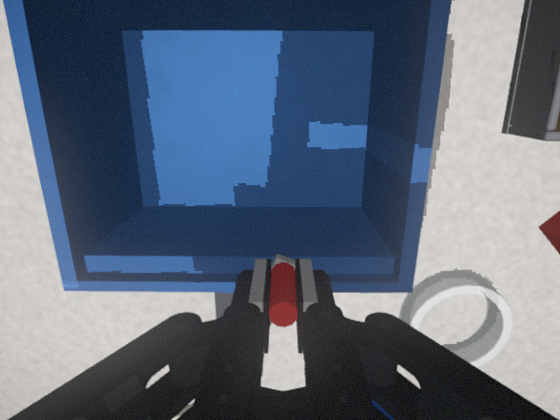

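The picture shows the red knob at (284,292), firmly between the pads. I swing it along the arc to open.

Emit:
step_arm:
  increments:
    - [[5,7,0],[0,0,0]]
    - [[5.5,7.5,0],[0,0,0]]
    - [[6.5,6.5,0],[0,0,0]]
    - [[7.5,5.5,0],[0,0,0]]
    - [[8.5,4,0],[0,0,0]]
    - [[9,3,0],[0,0,0]]
    - [[9,1.5,0],[0,0,0]]
    - [[9.5,0,0],[0,0,0]]

```text
time: 3.75
eef_pos: [0.6471, 0.0999, 0.1133]
tcp_rot: [0.025, 1.0, 0.001, -0.0]
contact_force: [-3.9, 3.5, 6.0]
opening: 0.129
finger_force: 25.6
```

Emit:
step_arm:
  increments:
    - [[3,0,0],[0,0,0]]
    - [[0,0,0],[0,0,0]]
    - [[0,0,0],[0,0,0]]

```text
time: 4.0
eef_pos: [0.6506, 0.0999, 0.1134]
tcp_rot: [0.025, 1.0, 0.001, 0.001]
contact_force: [-2.5, 3.7, 4.0]
opening: 0.13
finger_force: 25.5
```

Emit:
step_arm:
  increments:
    - [[2,0,0],[0,0,0]]
    - [[2,0,0],[0,0,0]]
    - [[0,0,0],[0,0,0]]
    - [[0,0,0],[0,0,0]]

```text
time: 4.33
eef_pos: [0.6531, 0.0998, 0.1133]
tcp_rot: [0.025, 1.0, 0.0, -0.001]
contact_force: [-5.4, 3.0, 8.2]
opening: 0.132
finger_force: 25.7
```

Emit:
step_arm:
  increments:
    - [[0,0,0],[0,0,0]]
    - [[0,0,0],[0,0,0]]
    - [[0,0,0],[0,0,0]]
    - [[0,0,0],[0,0,0]]
    - [[0,0,20],[0,0,0]]
    - [[0,0,30],[0,0,0]]
    - [[0,0,40],[0,0,0]]
    - [[0,0,40],[0,0,0]]
  fingers: 0

```text
time: 5.0
eef_pos: [0.653, 0.099, 0.2417]
tcp_rot: [0.025, 1.0, -0.0, -0.002]
contact_force: [0.6, -0.2, 0.7]
opening: 0.503
finger_force: 0.0
```

Run:
```python
from m import *
s,im=snap('wrist','w3.png');print(s['time'],s['eef_pos'],s['tcp_rot']); C=cam('wrist',s)
yellow(im,C,.11)
s,it=snap('top','t3.png');T=cam('top')
cv2.imwrite('pics/v3.png',np.hstack([im,cv2.resize(it[130:240,240:300],None,fx=3.8,fy=3.8)[:420,:228] if 0 else cv2.resize(it[130:240,230:292],(236,420))])[:,:,::-1])
```

```text
5.0 [0.6530395  0.09901871 0.24174986] [ 2.50352685e-02  9.99684927e-01 -2.62153822e-04 -1.79261769e-03]
```

View pics/v3.png

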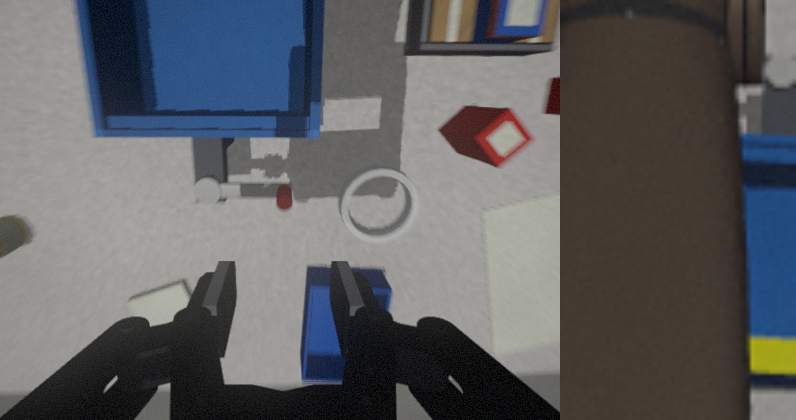

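The latch arm now lies along case +y: hinge at (207,190), knob at (284,197), level with the tool's y axis. It is fully open. Next is carton A.

Emit:
step_arm:
  increments:
    - [[-15,23,0],[0,0,0]]
    - [[-19,27,-10],[0,0,0]]
    - [[-19,27,-10],[0,0,0]]
    - [[-19,27,-12],[0,0,0]]
    - [[-19,27,-12],[0,0,0]]
    - [[-19,27,-12],[0,0,0]]
    - [[-19,27,-12],[0,0,0]]
    - [[-5,3,-12],[0,0,0]]
  fingers: 1

```text
time: 5.77
eef_pos: [0.517, 0.2906, 0.1609]
tcp_rot: [0.023, 1.0, 0.0, -0.001]
contact_force: [0.4, 0.5, 0.1]
opening: 1.003
finger_force: 0.0
```

Emit:
step_arm:
  increments:
    - [[0,0,0],[0,0,0]]
    - [[0,0,0],[0,0,0]]
    - [[0,0,0],[0,0,0]]

```text
time: 6.02
eef_pos: [0.5212, 0.2865, 0.1628]
tcp_rot: [0.025, 1.0, -0.0, 0.001]
contact_force: [1.0, 0.0, 1.1]
opening: 1.0
finger_force: 0.0
```

Run:
```python
from m import *
s,im=snap('wrist','w4.png');print(s['time'],s['eef_pos'],s['tcp_rot']); C=cam('wrist',s)
labels(im,C)
```

```text
6.0167 [0.52115777 0.28654484 0.16284936] [ 2.54193600e-02  9.99676647e-01 -6.22991008e-05  6.73481829e-04]
label [339.8 151.4] 0.61 [[0.4775 0.3239 0.086 ]] side 0.0219 0.0088 yaw 1.521
```

Emit:
step_arm:
  increments:
    - [[-1,0,-20],[0,0,0]]
    - [[-1,0,-20],[0,0,0]]
    - [[0,0,-20],[0,0,0]]
    - [[0,0,-20],[0,0,0]]
    - [[0,0,-16],[0,0,0]]
    - [[0,0,-11],[0,0,0]]
    - [[0,0,0],[0,0,0]]
    - [[0,0,0],[0,0,0]]

```text
time: 6.73
eef_pos: [0.5187, 0.2868, 0.0556]
tcp_rot: [0.025, 1.0, -0.0, 0.0]
contact_force: [0.8, 0.5, 0.5]
opening: 1.003
finger_force: 0.0
```

Emit:
step_arm:
  increments:
    - [[0,0,0],[0,0,0]]
    - [[0,0,0],[0,0,0]]
    - [[0,0,0],[0,0,0]]
    - [[0,0,0],[0,0,0]]
    - [[0,0,0],[0,0,0]]
    - [[0,0,0],[0,0,0]]
    - [[0,0,0],[0,0,0]]
    - [[0,0,0],[0,0,0]]
  fingers: -1
  grip_force: 50

```text
time: 7.4
eef_pos: [0.5187, 0.2878, 0.0565]
tcp_rot: [0.025, 1.0, 0.0, 0.001]
contact_force: [-0.0, 0.7, 5.4]
opening: 0.415
finger_force: 51.3
```

Emit:
step_arm:
  increments:
    - [[0,0,6],[0,0,0]]
    - [[0,0,8],[0,0,0]]
    - [[0,0,12],[0,0,0]]
    - [[0,0,20],[0,0,0]]
    - [[0,0,24],[0,0,0]]
    - [[0,0,30],[0,0,0]]
    - [[0,0,30],[0,0,0]]
    - [[0,0,0],[0,0,0]]

```text
time: 8.07
eef_pos: [0.5215, 0.2887, 0.1938]
tcp_rot: [0.025, 1.0, 0.002, 0.006]
contact_force: [1.1, 0.9, 0.3]
opening: 0.416
finger_force: 51.2
```

Run:
```python
from m import *
s,im=snap('side','s5.png');s,iw=snap('wrist','w5.png');print(s['eef_pos'],s['opening'],s['contact_force'])
cv2.imwrite('pics/v5.png',np.hstack([cv2.resize(im[200:340,200:340],(420,420)),cv2.resize(iw,None,fx=.67,fy=1)[:420]])[:,:,::-1])
```

```text
[0.52021753 0.28818735 0.1906505 ] 0.41120358048966377 [-0.34180613 -0.58859993 -2.54671396]
```

View pics/v5.png

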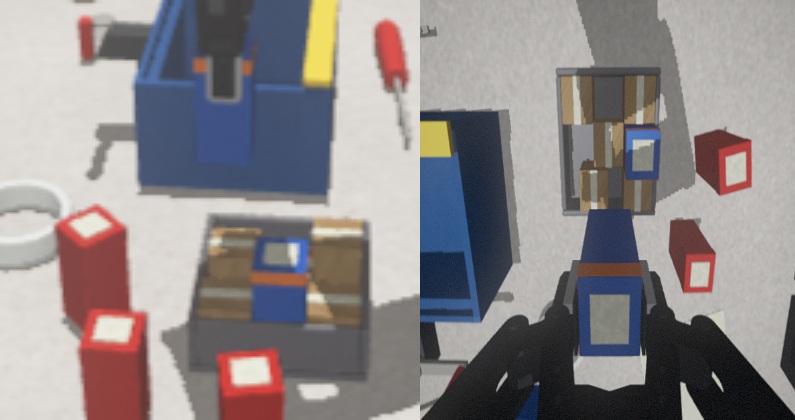

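Carton A hangs straight in the grip and B is untouched. A goes to case (28,0), world (0.554,0.043).

Emit:
step_arm:
  increments:
    - [[5,-35,0],[0,0,0]]
    - [[5,-35,0],[0,0,0]]
    - [[5,-35,0],[0,0,0]]
    - [[5,-35,0],[0,0,0]]
    - [[5,-35,0],[0,0,0]]
    - [[5,-35,0],[0,0,0]]
    - [[4,-35,0],[0,0,0]]
    - [[0,0,0],[0,0,0]]

```text
time: 8.83
eef_pos: [0.5512, 0.0371, 0.1831]
tcp_rot: [0.028, 1.0, -0.001, -0.002]
contact_force: [0.1, 0.8, -1.5]
opening: 0.413
finger_force: 51.3
```

Emit:
step_arm:
  increments:
    - [[0,0,-20],[0,0,0]]
    - [[0,0,-22],[0,0,0]]
    - [[0,0,-22],[0,0,0]]
    - [[0,0,-22],[0,0,0]]
    - [[0,0,-20],[0,0,0]]
    - [[0,0,-15],[0,0,0]]
    - [[0,0,-7],[0,0,0]]
    - [[0,0,0],[0,0,0]]

```text
time: 9.5
eef_pos: [0.5506, 0.0429, 0.0564]
tcp_rot: [0.025, 1.0, 0.0, -0.002]
contact_force: [1.3, -0.6, -1.1]
opening: 0.413
finger_force: 51.8
```

Emit:
step_arm:
  increments:
    - [[0,0,0],[0,0,0]]
    - [[0,0,0],[0,0,0]]
    - [[0,0,-1],[0,0,0]]
    - [[0,0,0],[0,0,0]]

```text
time: 9.83
eef_pos: [0.5514, 0.0427, 0.0563]
tcp_rot: [0.025, 1.0, 0.0, -0.001]
contact_force: [-2.4, 0.8, 1.9]
opening: 0.409
finger_force: 52.3
```

Emit:
step_arm:
  increments:
    - [[0,0,0],[0,0,0]]
    - [[0,0,0],[0,0,0]]
    - [[0,0,0],[0,0,0]]
    - [[0,0,0],[0,0,0]]
    - [[0,0,20],[0,0,0]]
    - [[0,0,30],[0,0,0]]
    - [[0,0,35],[0,0,0]]
    - [[0,0,30],[0,0,0]]
  fingers: 0.7

```text
time: 10.5
eef_pos: [0.552, 0.0423, 0.1729]
tcp_rot: [0.025, 1.0, -0.0, 0.0]
contact_force: [-0.1, -0.9, 0.5]
opening: 0.852
finger_force: 0.0
```

Emit:
step_arm:
  increments:
    - [[-9,36,0],[0,0,0]]
    - [[-9,36,0],[0,0,0]]
    - [[-9,36,0],[0,0,0]]
    - [[-9,36,0],[0,0,0]]
    - [[-9,36,0],[0,0,0]]
    - [[-9,36,0],[0,0,0]]
    - [[-9,36,0],[0,0,0]]
    - [[-5,31,-10],[0,0,0]]
  fingers: 1

```text
time: 11.17
eef_pos: [0.4842, 0.3282, 0.1636]
tcp_rot: [0.024, 1.0, 0.001, 0.002]
contact_force: [0.8, -0.3, -0.2]
opening: 0.998
finger_force: 0.0
```

Emit:
step_arm:
  increments:
    - [[0,0,0],[0,0,0]]
    - [[0,0,0],[0,0,0]]
    - [[0,0,0],[0,0,0]]

```text
time: 11.42
eef_pos: [0.484, 0.3251, 0.1611]
tcp_rot: [0.025, 1.0, -0.0, -0.0]
contact_force: [-1.0, -0.5, 1.0]
opening: 0.999
finger_force: 0.0
```

Run:
```python
from m import *
s=np.load('w1.npy',allow_pickle=True).item(); C=cam('wrist',s)
print(plane([(472,210),(440,273),(360,297)],.08,C).round(3))
s,im=snap('wrist','w6.png');C=cam('wrist',s);print(s['eef_pos']);labels(im,C)
```

```text
[[0.499 0.429 0.08 ]
 [0.587 0.396 0.08 ]
 [0.617 0.289 0.08 ]]
[0.48396235 0.32508482 0.16113909]
```

Emit:
step_arm:
  increments:
    - [[1,0,-20],[0,0,0]]
    - [[0,0,-20],[0,0,0]]
    - [[0,0,-20],[0,0,0]]
    - [[0,0,-20],[0,0,0]]
    - [[0,0,-15],[0,0,0]]
    - [[0,0,-10],[0,0,0]]
    - [[0,0,0],[0,0,0]]
    - [[0,0,0],[0,0,0]]

```text
time: 12.13
eef_pos: [0.4854, 0.3246, 0.0565]
tcp_rot: [0.026, 1.0, -0.0, -0.0]
contact_force: [0.9, -0.4, 0.5]
opening: 0.999
finger_force: 0.0
```

Emit:
step_arm:
  increments:
    - [[0,0,0],[0,0,0]]
    - [[0,0,0],[0,0,0]]
    - [[0,0,0],[0,0,0]]
    - [[0,0,0],[0,0,0]]
    - [[0,0,0],[0,0,0]]
    - [[0,0,0],[0,0,0]]
    - [[0,0,0],[0,0,0]]
    - [[0,0,0],[0,0,0]]
  fingers: -1
  grip_force: 50

```text
time: 12.8
eef_pos: [0.4857, 0.3259, 0.0574]
tcp_rot: [0.025, 1.0, 0.0, 0.001]
contact_force: [-0.0, 0.6, 4.4]
opening: 0.413
finger_force: 51.1
```

Emit:
step_arm:
  increments:
    - [[0,0,6],[0,0,0]]
    - [[0,0,8],[0,0,0]]
    - [[0,0,12],[0,0,0]]
    - [[0,0,20],[0,0,0]]
    - [[0,0,24],[0,0,0]]
    - [[0,0,30],[0,0,0]]
    - [[0,0,30],[0,0,0]]
    - [[0,0,0],[0,0,0]]

```text
time: 13.47
eef_pos: [0.4879, 0.3269, 0.1947]
tcp_rot: [0.025, 1.0, 0.003, 0.005]
contact_force: [0.5, 0.8, 0.6]
opening: 0.411
finger_force: 50.9
```

Run:
```python
from m import *
s,iw=snap('wrist','w7.png');print(s['eef_pos'],s['opening'],s['contact_force'])
s,im=snap('side','s7.png')
cv2.imwrite('pics/v7.png',np.hstack([cv2.resize(im[190:340,190:340],(400,400)),cv2.resize(iw,(400,400))])[:,:,::-1])
```

```text
[0.48791233 0.32693559 0.19470211] 0.4111956058569771 [0.50129542 0.75153125 0.55773309]
```

View pics/v7.png

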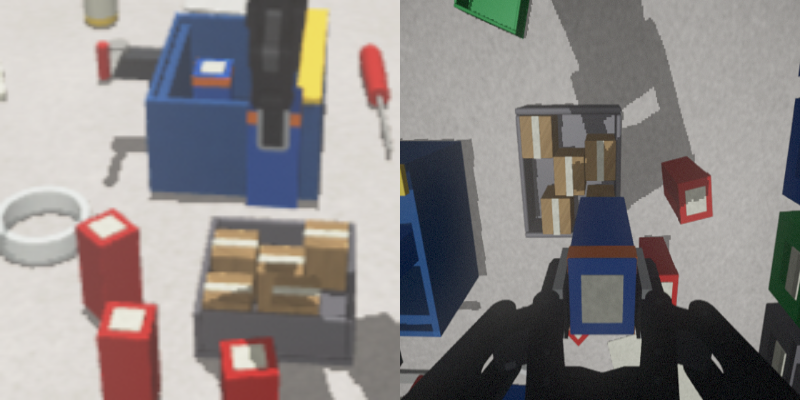

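A stands in the case and B is held straight. One short carton slid a little inside the crate but is still in it. Now B goes to world (0.502,0.046).

Emit:
step_arm:
  increments:
    - [[2,-36,0],[0,0,0]]
    - [[2,-36,0],[0,0,0]]
    - [[2,-36,0],[0,0,0]]
    - [[2,-36,0],[0,0,0]]
    - [[2,-36,0],[0,0,0]]
    - [[2,-36,0],[0,0,0]]
    - [[2,-36,0],[0,0,0]]
    - [[2,-28,0],[0,0,0]]

```text
time: 14.23
eef_pos: [0.4989, 0.0433, 0.184]
tcp_rot: [0.025, 1.0, 0.0, -0.003]
contact_force: [-0.3, 0.9, -0.8]
opening: 0.412
finger_force: 50.9
```

Emit:
step_arm:
  increments:
    - [[0,0,0],[0,0,0]]
    - [[0,0,0],[0,0,0]]
    - [[0,0,-20],[0,0,0]]
    - [[0,0,-20],[0,0,0]]
    - [[0,0,-20],[0,0,0]]
    - [[0,0,-20],[0,0,0]]
    - [[0,0,0],[0,0,0]]
    - [[0,0,0],[0,0,0]]

```text
time: 14.9
eef_pos: [0.4991, 0.0467, 0.1044]
tcp_rot: [0.024, 1.0, 0.0, -0.003]
contact_force: [0.2, 0.3, -0.3]
opening: 0.418
finger_force: 51.0
```

Emit:
step_arm:
  increments:
    - [[0,0,-18],[0,0,0]]
    - [[0,0,-15],[0,0,0]]
    - [[0,0,-10],[0,0,0]]
    - [[0,0,-5],[0,0,0]]
    - [[0,0,0],[0,0,0]]
    - [[0,0,0],[0,0,0]]

```text
time: 15.4
eef_pos: [0.5016, 0.0455, 0.0592]
tcp_rot: [0.025, 1.0, -0.0, 0.001]
contact_force: [-0.6, -0.1, -0.9]
opening: 0.414
finger_force: 51.1
```

Emit:
step_arm:
  increments:
    - [[0,0,0],[0,0,0]]
    - [[0,0,0],[0,0,0]]
    - [[0,0,0],[0,0,0]]
    - [[0,0,0],[0,0,0]]
    - [[0,0,20],[0,0,0]]
    - [[0,0,30],[0,0,0]]
    - [[0,0,35],[0,0,0]]
    - [[0,0,35],[0,0,0]]
  fingers: 0.7

```text
time: 16.07
eef_pos: [0.5002, 0.0454, 0.1792]
tcp_rot: [0.025, 1.0, 0.0, -0.001]
contact_force: [1.9, 0.7, 0.2]
opening: 0.848
finger_force: 0.0
```

Emit:
step_arm:
  increments:
    - [[-7,-13,27],[0,0,0]]
    - [[-7,-30,27],[0,0,0]]
    - [[-7,-35,27],[0,0,0]]
    - [[-7,-35,27],[0,0,0]]
    - [[-7,-35,27],[0,0,0]]
    - [[-7,-35,20],[0,0,0]]
    - [[-7,-30,20],[0,0,0]]
    - [[0,0,0],[0,0,0]]

```text
time: 16.73
eef_pos: [0.4536, -0.1655, 0.3531]
tcp_rot: [0.028, 1.0, -0.003, 0.004]
contact_force: [0.2, -0.3, 0.4]
opening: 0.854
finger_force: 0.0
```

Emit:
step_arm:
  increments:
    - [[0,0,0],[0,0,0]]
    - [[0,0,0],[0,0,0]]

```text
time: 16.9
eef_pos: [0.4531, -0.16, 0.3471]
tcp_rot: [0.025, 1.0, 0.0, -0.0]
contact_force: [0.5, 0.5, 0.1]
opening: 0.849
finger_force: 0.0
```

Run:
```python
from m import *
s,iw=snap('wrist','w8.png');print(s['time'],s['eef_pos'],s['tcp_rot']);np.save('w8.npy',s,allow_pickle=True)
C=cam('wrist',s); yellow(iw,C,.11); yellow(iw,C,.006); labels(iw,C)
s,im=snap('top','t8.png'); yellow(im,cam('top'),.006,150)
cv2.imwrite('pics/v8.png',np.hstack([cv2.resize(im[180:250,150:230],(240,210)),iw[:210]])[:,:,::-1])
cv2.imwrite('pics/v8.png',np.vstack([iw[:,:,::-1],cv2.resize(im[180:250,150:330],(560,180))[:,:,::-1]]))
```

```text
16.9 [ 0.45313342 -0.15997306  0.34709187] [ 2.51420947e-02  9.99683725e-01  4.74368016e-04 -3.15456300e-04]
yel [390, 152, 163, 22, 3232] [[390.0, 171.6999969482422], [390.20001220703125, 151.0], [552.0, 152.60000610351562], [551.7999877929688, 173.3000030517578]] 
 [[0.4615, -0.0421], [0.4385, -0.0429], [0.4486, 0.1365], [0.4721, 0.1407]]
yel [236, 321, 24, 20, 322] [[236.0, 321.0], [259.0, 321.0], [259.0, 340.0], [236.0, 340.0]] 
 [[0.6468, -0.2302], [0.6483, -0.2008], [0.6776, -0.2029], [0.6761, -0.2329]]
yel [390, 152, 163, 22, 3232] [[390.0, 171.6999969482422], [390.20001220703125, 151.0], [552.0, 152.60000610351562], [551.7999877929688, 173.3000030517578]] 
 [[0.4859, -0.0107], [0.4566, -0.0117], [0.4695, 0.2169], [0.4994, 0.2222]]
yel [236, 321, 24, 20, 322] [[236.0, 321.0], [259.0, 321.0], [259.0, 340.0], [236.0, 340.0]] 
 [[0.722, -0.2503], [0.7238, -0.2128], [0.7612, -0.2155], [0.7594, -0.2538]]
label [454.6 196.8] 1.0 [[0.5019 0.045  0.086 ]] side 0.0242 0.0217 yaw 1.521
label [448.4 235.6] 1.0 [[0.5525 0.0424 0.086 ]] side 0.0252 0.0206 yaw 1.518
yel [247, 216, 73, 14, 658] [[246.39999389648438, 225.0], [247.0, 215.60000610351562], [319.6000061035156, 220.3000030517578], [319.0, 229.6999969482422]] 
 [[0.4585, 0.1481], [0.4836, 0.147], [0.4727, -0.0467], [0.4477, -0.045]]
```

View pics/v8.png

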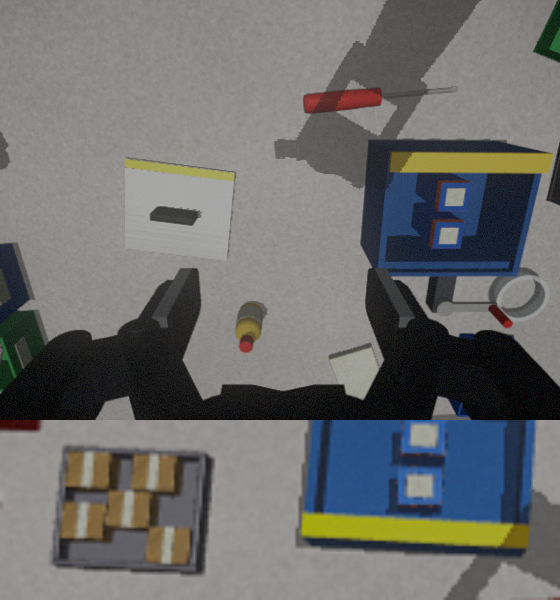

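The picture shows both cartons standing in the case and five short cartons in the crate. The cover is at (180,208) with its yellow edge up (-x) and its fin at (175,215). Now I measure the cover.

```bash
cat >> m.py <<'E'
def cover(im,C,box):
    x0,y0,x1,y1=box; m=np.zeros(im.shape[:2],np.uint8)
    hsv=cv2.cvtColor(im,cv2.COLOR_RGB2HSV)
    Y=cv2.inRange(hsv,(22,90,90),(35,255,255)); W=cv2.inRange(hsv,(0,0,175),(180,60,255))
    m[y0:y1,x0:x1]=(W|Y)[y0:y1,x0:x1]
    m=cv2.morphologyEx(m,cv2.MORPH_OPEN,np.ones((3,3))); c=max(cv2.findContours(m,0,2)[0],key=cv2.contourArea)
    h=cv2.convexHull(c); q=cv2.approxPolyDP(h,.03*cv2.arcLength(h,True),True)[:,0].astype(float)
    p=plane(q,.006,C)[:,:2]; print('quad',q.tolist(),p.round(4).tolist())
    if len(p)==4:
        print('sides',[np.linalg.norm(p[i]-p[i-1]).round(4) for i in range(4)],'centre',p.mean(0).round(4))
        for i in range(4): d=p[i]-p[i-1]; print(np.arctan2(d[1],d[0]).round(3),end=' ')
    F=cv2.inRange(hsv,(0,0,0),(180,255,95)); F[:y0+15]=0;F[y1-15:]=0;F[:,:x0+15]=0;F[:,x1-15:]=0
    n,l,st,ce=cv2.connectedComponentsWithStats(F)
    for i in range(1,n):
        if st[i,4]>40: print('\nfin',ce[i],plane([ce[i]],.03,C).round(4))
E
python3 - <<'E'
from m import *
s=np.load('w8.npy',allow_pickle=True).item();C=cam('wrist',s);im=cv2.imread('pics/w8.png')[:,:,::-1].copy()
print(s['qpos']); cover(im,C,(105,140,250,280))
im=cv2.imread('pics/t8.png')[:,:,::-1].copy(); cover(im,cam('top'),(375,160,470,240))
im=cv2.imread('pics/top0.png')[:,:,::-1].copy(); cover(im,cam('top'),(375,160,470,240))
E
```

```text
[-5.51190712e-01 -2.22486133e-01  1.89035388e+00  5.06005936e-04
  1.47474690e+00 -2.07174633e+00]
quad [[125.0, 159.0], [233.0, 180.0], [129.0, 167.0]] [[0.4488, -0.3806], [0.4867, -0.2326], [0.4604, -0.3771]]

fin [174.05128205 215.413273  ] [[ 0.5272 -0.3158  0.03  ]]
quad [[410.0, 222.0], [412.0, 221.0], [420.0, 222.0], [423.0, 224.0], [423.0, 226.0], [410.0, 224.0]] [[0.4705, -0.2852], [0.4732, -0.2905], [0.4708, -0.3114], [0.4655, -0.3191], [0.4602, -0.3189], [0.4652, -0.2851]]

fin [421.04266667 199.35066667] [[ 0.5276 -0.3097  0.03  ]]
quad [[389.0, 218.0], [446.0, 230.0]] [[0.4806, -0.2303], [0.4503, -0.3785]]

fin [422.86163522 199.23899371] [[ 0.528  -0.3144  0.03  ]]
```

Emit:
step_arm:
  increments:
    - [[5.4,-11.1,-8],[0,0,-0.12]]
    - [[5.4,-11.1,-8],[0,0,-0.12]]
    - [[5.4,-11.1,-8],[0,0,-0.12]]
    - [[5.4,-11.1,-8],[0,0,-0.12]]
    - [[5.4,-11.1,-8],[0,0,-0.12]]
    - [[5.4,-11.1,-8],[0,0,-0.12]]
    - [[5.4,-11.1,-8],[0,0,-0.12]]
    - [[5.4,-11.1,-8],[0,0,-0.12]]
  fingers: 0

```text
time: 17.67
eef_pos: [0.497, -0.2478, 0.2819]
tcp_rot: [0.485, 0.874, 0.0, -0.001]
contact_force: [-0.4, 0.0, -1.2]
opening: 0.499
finger_force: 0.0
```

Emit:
step_arm:
  increments:
    - [[5.4,-11.1,-8],[0,0,-0.12]]
    - [[5.4,-11.1,-8],[0,0,-0.12]]
    - [[5.4,-11.1,-8],[0,0,-0.12]]
    - [[5.4,-11.1,-8],[0,0,-0.12]]
    - [[5.4,-11.1,-8],[0,0,-0.12]]
    - [[5.4,-11.1,-8],[0,0,-0.12]]
    - [[0,0,0],[0,0,0]]
    - [[0,0,0],[0,0,0]]

```text
time: 18.33
eef_pos: [0.5289, -0.3142, 0.2339]
tcp_rot: [0.76, 0.65, -0.0, -0.002]
contact_force: [-0.9, -0.3, -0.0]
opening: 0.503
finger_force: 0.0
```

Run:
```python
from m import *
s,iw=snap('wrist','w9.png');print(s['time'],s['eef_pos'],s['tcp_rot'],s['qpos']);np.save('w9.npy',s,allow_pickle=True)
C=cam('wrist',s); yellow(iw,C,.006)
```

```text
18.3333 [ 0.52889015 -0.31421687  0.23391742] [ 7.59632728e-01  6.50349458e-01 -1.69588173e-04 -1.91632173e-03] [-7.00949752e-01  1.56447223e-01  1.72510990e+00  2.96532717e-04
  1.26387277e+00 -5.46335488e-01]
yel [454, 28, 39, 47, 950] [[454.0, 28.0], [492.0, 28.0], [492.0, 74.0], [454.0, 74.0]] 
 [[0.7122, -0.2011], [0.7488, -0.2064], [0.7496, -0.2488], [0.7116, -0.2432]]
yel [221, 99, 12, 140, 1295] [[220.60000610351562, 99.0], [230.89999389648438, 98.9000015258789], [232.6999969482422, 238.0], [222.39999389648438, 238.10000610351562]] 
 [[0.4771, -0.2313], [0.4875, -0.2328], [0.4591, -0.3827], [0.4473, -0.3811]]
```

View pics/w9.png

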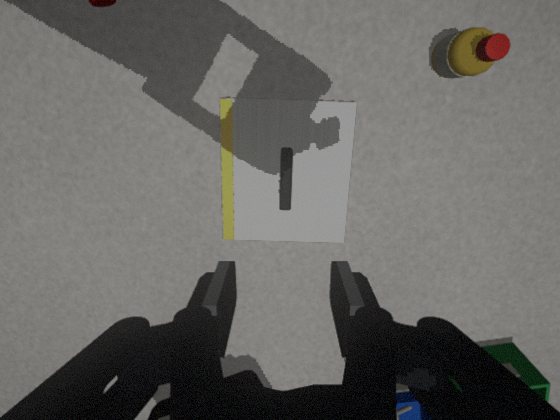

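The wrist view shows the cover's panel corners at about (221,99), (355,101), (345,242) and (222,239). The fin runs from (287,149) to (286,210), with the yellow edge on the left.

Run:
```python
from m import *
s=np.load('w9.npy',allow_pickle=True).item();C=cam('wrist',s);im=cv2.imread('pics/w9.png')
p=plane([(221,99),(355,101),(345,242),(222,239)],.006,C)[:,:2]
print(p.round(4).tolist(),p.mean(0),[np.linalg.norm(p[i]-p[i-1]).round(4) for i in range(4)],[np.arctan2(*(p[i]-p[i-1])[::-1]).round(3) for i in range(4)])
g=im.max(2); roi=(g<80).astype(np.uint8); roi[:140]=0;roi[218:]=0;roi[:,:265]=0;roi[:,305:]=0
c=max(cv2.findContours(roi,0,2)[0],key=cv2.contourArea);r=cv2.minAreaRect(c);b=cv2.boxPoints(r);print(b)
for z in(.006,.038): q=plane(b,z,C)[:,:2];print(z,q.round(4).tolist(),q.mean(0))
```

```text
[[0.4775, -0.2313], [0.6114, -0.2542], [0.5858, -0.4074], [0.4467, -0.3821]] [ 0.53033821 -0.3187562 ] [np.float64(0.1538), np.float64(0.1359), np.float64(0.1554), np.float64(0.1413)] [np.float64(1.369), np.float64(-0.169), np.float64(-1.737), np.float64(2.961)]
[[278.50174 208.93425]
 [280.1384  146.7405 ]
 [292.34048 147.0616 ]
 [290.70383 209.25536]]
0.006 [[0.5165, -0.3561], [0.5291, -0.2883], [0.5418, -0.2906], [0.5299, -0.3586]] [ 0.52933466 -0.32339875]
0.038 [[0.5186, -0.3458], [0.5302, -0.2838], [0.5417, -0.2859], [0.5309, -0.348]] [ 0.53033578 -0.31585965]
```

Emit:
step_arm:
  increments:
    - [[0.5,-1,-35],[0,0,-0.01]]
    - [[0.5,-1,-35],[0,0,-0.01]]
    - [[0.5,-1,-35],[0,0,-0.008]]
    - [[0,0,-35],[0,0,0]]
    - [[0,0,-35],[0,0,0]]
    - [[0,0,0],[0,0,0]]
    - [[0,0,0],[0,0,0]]
    - [[0,0,0],[0,0,0]]

```text
time: 19.05
eef_pos: [0.5319, -0.3192, 0.0633]
tcp_rot: [0.77, 0.639, 0.0, 0.002]
contact_force: [0.9, -0.2, 0.5]
opening: 0.501
finger_force: 0.0
```

Run:
```python
from m import *
s,iw=snap('wrist','w10.png');print(s['eef_pos'],s['tcp_rot'])
C=cam('wrist',s); yellow(iw,C,.006)
im=iw; g=im.max(2); print([ (y,np.nonzero(g[y,180:400]<60)[0][[0,-1]]+180) for y in (100,120,150,170,200) if (g[y,180:400]<60).any()])
cv2.imwrite('pics/v10.png',iw[:,:,::-1])
```

```text
[ 0.53185365 -0.31920022  0.06334566] [7.69511738e-01 6.38630242e-01 3.29085086e-04 1.72947877e-03]
yel [154, 99, 39, 213, 3911] [[153.60000610351562, 99.0], [174.39999389648438, 96.9000015258789], [196.6999969482422, 309.0], [175.89999389648438, 311.20001220703125]] 
 [[0.4763, -0.2313], [0.4878, -0.2323], [0.4648, -0.365], [0.4507, -0.3641]]
[(200, array([269, 291]))]
```

View pics/v10.png

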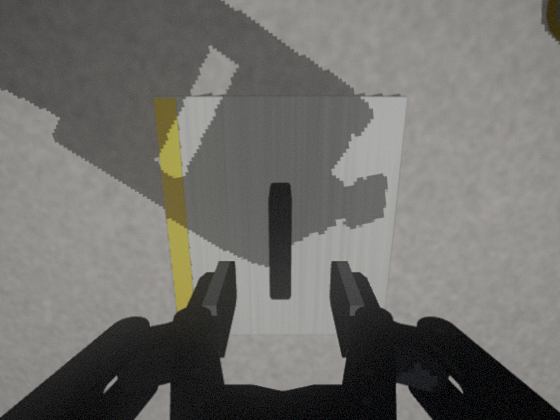

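The fin at (280,240) is centred between the fingers and parallel to the pads. I descend and grip.

Emit:
step_arm:
  increments:
    - [[-0.5,0,-20],[0,0,0]]
    - [[-0.5,0,-15],[0,0,0]]
    - [[0,0,-10],[0,0,0]]
    - [[0,0,-5],[0,0,0]]
    - [[0,0,0],[0,0,0]]
    - [[0,0,0],[0,0,0]]

```text
time: 19.6
eef_pos: [0.5302, -0.3193, 0.012]
tcp_rot: [0.77, 0.638, 0.0, 0.001]
contact_force: [0.4, 0.1, 0.3]
opening: 0.498
finger_force: 0.0
```

Emit:
step_arm:
  increments:
    - [[0,0,0],[0,0,0]]
    - [[0,0,0],[0,0,0]]
    - [[0,0,0],[0,0,0]]
    - [[0,0,0],[0,0,0]]
    - [[0,0,0],[0,0,0]]
    - [[0,0,0],[0,0,0]]
    - [[0,0,0],[0,0,0]]
    - [[0,0,0],[0,0,0]]
  fingers: -1
  grip_force: 80

```text
time: 20.27
eef_pos: [0.5303, -0.3194, 0.012]
tcp_rot: [0.77, 0.638, 0.0, 0.001]
contact_force: [-0.3, -0.0, 5.6]
opening: 0.125
finger_force: 80.6
```

Gripped at 80 N, with the fin 10.6 mm by opening. I lift it and carry it to above the case.

Emit:
step_arm:
  increments:
    - [[0,0,10],[0,0,0]]
    - [[0,0,20],[0,0,0]]
    - [[0,0,30],[0,0,0]]
    - [[0,0,30],[0,0,0]]
    - [[0,0,30],[0,0,0]]
    - [[0,0,30],[0,0,0]]
    - [[0,0,30],[0,0,0]]
    - [[0,0,10],[0,0,0]]

```text
time: 20.93
eef_pos: [0.5306, -0.3197, 0.2055]
tcp_rot: [0.77, 0.638, 0.0, 0.003]
contact_force: [0.4, -0.3, -1.7]
opening: 0.123
finger_force: 79.5
```

Emit:
step_arm:
  increments:
    - [[1.4,20,0],[0,0,0.016]]
    - [[1.4,30,0],[0,0,0.016]]
    - [[1.4,30,0],[0,0,0.016]]
    - [[1.4,30,0],[0,0,0.016]]
    - [[1.4,30,0],[0,0,0.016]]
    - [[1.4,30,0],[0,0,0.016]]
    - [[1.4,30,0],[0,0,0.016]]
    - [[1.4,30,0],[0,0,0.016]]

```text
time: 21.6
eef_pos: [0.5391, -0.0869, 0.1984]
tcp_rot: [0.727, 0.686, -0.001, -0.002]
contact_force: [0.6, -0.1, -3.4]
opening: 0.128
finger_force: 79.4
```

Emit:
step_arm:
  increments:
    - [[1.4,30,0],[0,0,0]]
    - [[1.4,30,0],[0,0,0]]
    - [[1.4,30,0],[0,0,0]]
    - [[1.4,30,0],[0,0,0]]
    - [[0,12,0],[0,0,0]]
    - [[0,0,0],[0,0,0]]
    - [[0,0,0],[0,0,0]]
    - [[0,0,0],[0,0,0]]

```text
time: 22.27
eef_pos: [0.5458, 0.0424, 0.1998]
tcp_rot: [0.728, 0.686, -0.001, -0.0]
contact_force: [0.0, -0.5, -2.1]
opening: 0.121
finger_force: 79.4
```

Run:
```python
from m import *
s,iw=snap('wrist','w11.png');print(s['time'],s['eef_pos'],s['tcp_rot'],s['qpos'],s['opening']);np.save('w11.npy',s,allow_pickle=True)
C=cam('wrist',s); yellow(iw,C,.11)
print('cover corners pred',proj([s['eef_pos']+R.from_euler('z',-.055).apply([x,y,-.006]) for x in(-.07,.07) for y in (-.078,.078)],C).round(0).tolist())
```

```text
22.2667 [0.54580326 0.04239675 0.19975152] [ 7.27820512e-01  6.85767059e-01 -8.33815506e-04 -3.85568525e-04] [-1.07492811e-01  3.52417436e-02  1.92031395e+00 -8.25806816e-04
  1.18770710e+00 -4.77021380e-02] 0.12089936286697991
yel [122, 76, 37, 20, 691] [[122.0, 76.0], [158.0, 76.0], [158.0, 95.0], [122.0, 95.0]] 
 [[0.4502, 0.138], [0.4728, 0.1365], [0.4709, 0.1252], [0.4479, 0.1267]]
yel [114, 99, 55, 233, 5849] [[113.30000305175781, 99.0999984741211], [141.5, 95.69999694824219], [169.6999969482422, 328.29998779296875], [141.5, 331.70001220703125]] 
 [[0.4418, 0.1246], [0.4603, 0.1255], [0.45, -0.0496], [0.4269, -0.0516]]
cover corners pred [[157.0, 396.0], [111.0, 98.0], [412.0, 396.0], [456.0, 96.0]]
```

View pics/w11.png

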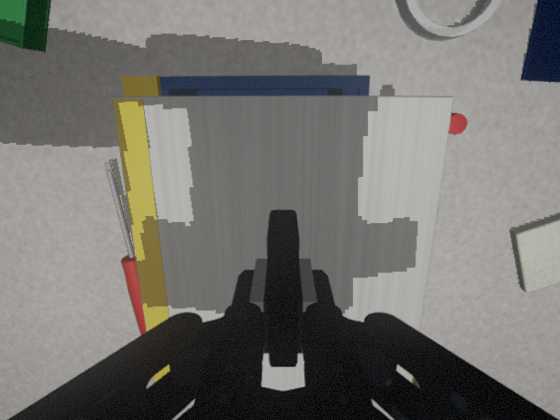

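The wrist view shows the cover square in the grip, with corners at (115,99) and (452,97) close to the predicted (111,98) and (456,96). I tilt it 0.2 rad, yellow edge down, and lower it partway.

Emit:
step_arm:
  increments:
    - [[0,0.5,0],[-0.005,-0.1,0.004]]
    - [[0,0,0],[-0.005,-0.1,0]]
    - [[0,0,-20],[0,0,0]]
    - [[0,0,-20],[0,0,0]]
    - [[0,0,-15],[0,0,0]]
    - [[0,0,-10],[0,0,0]]
    - [[0,0,0],[0,0,0]]
    - [[0,0,0],[0,0,0]]

```text
time: 22.98
eef_pos: [0.5462, 0.043, 0.1354]
tcp_rot: [0.723, 0.684, 0.069, 0.072]
contact_force: [0.1, 0.0, -2.1]
opening: 0.123
finger_force: 79.3
```

Run:
```python
from m import *
s,im=snap('side','s12.png');print(s['time'],s['eef_pos'],s['tcp_rot'],s['contact_force']);C=cam('side')
M=R.from_quat(s['tcp_rot']).as_matrix(); ex,ey,ez=M[:,1],M[:,0],-M[:,2]; print('axes',ex.round(3),ey.round(3),ez.round(3))
c=s['eef_pos']-.012*ez
P=[c+x*ex+y*ey+z*ez for y in(.078,) for x in(-.07,.07) for z in (0,.006)]
Rc=R.from_euler('z',-.055); o=np.array([.5266,.0443,0])
Q=[o+Rc.apply(v) for v in ([-.06,.09,.104],[-.06,.09,.11],[-.076,.082,.09],[.07,.082,.099],[.079,.09,.099])]
p=proj(P+Q,C);print(p.round(1).tolist()); 
x0,y0=210,170
big=cv2.resize(im[y0:y0+110,x0:x0+140],None,fx=5.5,fy=5.5,interpolation=cv2.INTER_CUBIC)
for i,q in enumerate(p): cv2.circle(big,tuple(((q-[x0,y0]+.5)*5.5).astype(int)),3,(0,255,0) if i<4 else (255,0,255),-1)
cv2.imwrite('pics/v12.png',cv2.resize(big,(760,597))[:,:,::-1])
```

```text
22.9833 [0.54616429 0.04299002 0.13538641] [0.72308853 0.68357276 0.06866774 0.07180528] [ 0.11246187  0.01442448 -2.09801439]
axes [ 0.979 -0.055  0.198] [0.056 0.998 0.001] [-0.197  0.01   0.98 ]
[[295.4, 222.5], [295.9, 220.4], [238.1, 209.7], [238.4, 207.6], [300.7, 227.5], [300.7, 225.3], [307.4, 231.1], [247.0, 225.0], [242.8, 226.5]]
```

View pics/v12.png

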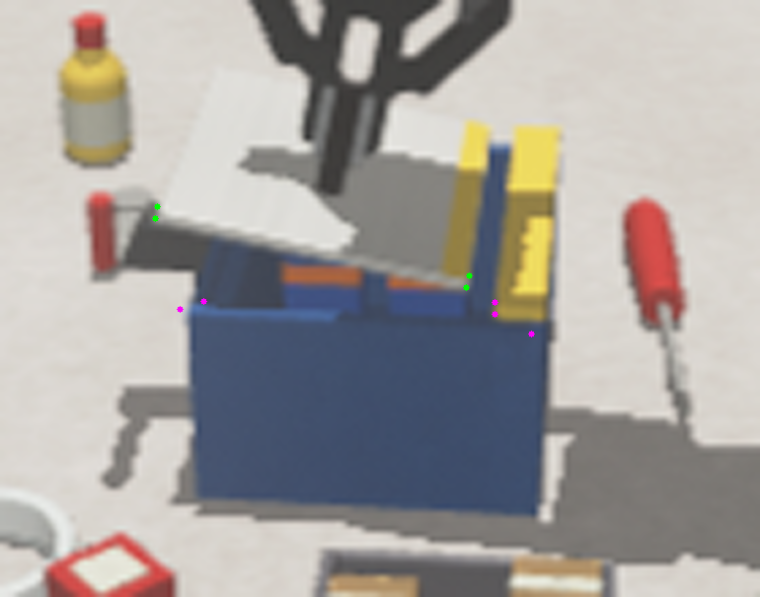

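The predicted cover corners (green) sit on the real ones at view (156,210) and (467,287). The lip edge matches at (495,318). I lower it into the opening and slide it under the lip.

Emit:
step_arm:
  increments:
    - [[0,0,-7],[0,0,0]]
    - [[0,0,-7],[0,0,0]]
    - [[0,0,-3.5],[0,0,0]]
    - [[0,0,0],[0,0,0]]
    - [[0,0,0],[0,0,0]]

```text
time: 23.45
eef_pos: [0.546, 0.0438, 0.1178]
tcp_rot: [0.723, 0.684, 0.069, 0.072]
contact_force: [-0.2, 0.5, -3.1]
opening: 0.124
finger_force: 79.5
```

Emit:
step_arm:
  increments:
    - [[-4,0.2,0],[0,0,0]]
    - [[-4,0.2,0],[0,0,0]]
    - [[-4,0.2,0],[0,0,0]]
    - [[-3,0.2,0],[0,0,0]]
    - [[0,0,0],[0,0,0]]
    - [[0,0,0],[0,0,0]]

```text
time: 23.95
eef_pos: [0.5311, 0.0446, 0.1184]
tcp_rot: [0.723, 0.684, 0.069, 0.072]
contact_force: [-1.0, 0.9, -3.4]
opening: 0.124
finger_force: 79.5
```

Emit:
step_arm:
  increments:
    - [[-3,0.1,0],[0,0,0]]
    - [[-3,0.1,0],[0,0,0]]
    - [[-2,0.1,0],[0,0,0]]
    - [[-2,0.1,0],[0,0,0]]
    - [[0,0,0],[0,0,0]]
    - [[0,0,0],[0,0,0]]

```text
time: 24.45
eef_pos: [0.5212, 0.0449, 0.1182]
tcp_rot: [0.723, 0.684, 0.069, 0.072]
contact_force: [-0.0, -0.2, -3.5]
opening: 0.122
finger_force: 79.5
```

Emit:
step_arm:
  increments:
    - [[-1,0,0],[0,0,0]]
    - [[-1,0,0],[0,0,0]]
    - [[-1,0,0],[0,0,0]]
    - [[0,0,0],[0,0,0]]

```text
time: 24.78
eef_pos: [0.5184, 0.0449, 0.1183]
tcp_rot: [0.723, 0.684, 0.069, 0.072]
contact_force: [0.7, 0.5, -2.7]
opening: 0.123
finger_force: 79.3
```

Emit:
step_arm:
  increments:
    - [[-1,0,0],[0,0,0]]
    - [[-1,0,0],[0,0,0]]
    - [[0,0,0],[0,0,0]]
    - [[0,0,0],[0,0,0]]

```text
time: 25.12
eef_pos: [0.518, 0.0449, 0.1191]
tcp_rot: [0.723, 0.684, 0.071, 0.074]
contact_force: [6.3, 0.6, -4.9]
opening: 0.123
finger_force: 79.0
```

The tongue touches the slot's back at TCP x 0.518. I back off 3-4 mm and then rotate the cover down about its tongue.

Emit:
step_arm:
  increments:
    - [[2.5,-0.1,0],[0,0,0]]
    - [[2,-0.1,0],[0,0,0]]
    - [[0,0,0],[0,0,0]]
    - [[1.2,0,-4],[0.003,0.05,0]]
    - [[1,0,-4],[0.003,0.05,0]]
    - [[0,0,0],[0,0,0]]
    - [[0,0,0],[0,0,0]]

```text
time: 25.7
eef_pos: [0.523, 0.0447, 0.1099]
tcp_rot: [0.725, 0.687, 0.035, 0.036]
contact_force: [0.6, 0.1, -2.6]
opening: 0.122
finger_force: 79.4
```

Emit:
step_arm:
  increments:
    - [[0.8,0,-3.5],[0.003,0.05,0]]
    - [[0,0,0],[0,0,0]]
    - [[0.7,0,-3.5],[0.003,0.05,0]]
    - [[0,0,0],[0,0,0]]
    - [[0,0,0],[0,0,0]]

```text
time: 26.12
eef_pos: [0.5245, 0.0447, 0.1032]
tcp_rot: [0.726, 0.687, 0.001, -0.0]
contact_force: [0.3, -0.0, -3.8]
opening: 0.125
finger_force: 79.4
```

Emit:
step_arm:
  increments:
    - [[0,0,-1],[0,0,0]]
    - [[0,0,-0.5],[0,0,0]]
    - [[0,0,0],[0,0,0]]
    - [[0,0,0],[0,0,0]]

```text
time: 26.45
eef_pos: [0.5244, 0.0448, 0.1021]
tcp_rot: [0.726, 0.687, 0.001, -0.001]
contact_force: [-1.7, 0.2, -0.3]
opening: 0.12
finger_force: 79.7
```

Run:
```python
from m import *
s,im=snap('side','s13.png');print(s['time'],s['eef_pos'],s['tcp_rot'],s['contact_force'])
x0,y0=210,170
cv2.imwrite('pics/v13.png',cv2.resize(im[y0:y0+110,x0:x0+140],None,fx=4,fy=4,interpolation=cv2.INTER_CUBIC)[:,:,::-1])
```

```text
26.45 [0.52436835 0.04479724 0.10205737] [ 7.26342924e-01  6.87331587e-01  9.74618864e-04 -5.45067774e-04] [-1.6556486   0.18928574 -0.32870209]
```

View pics/v13.png

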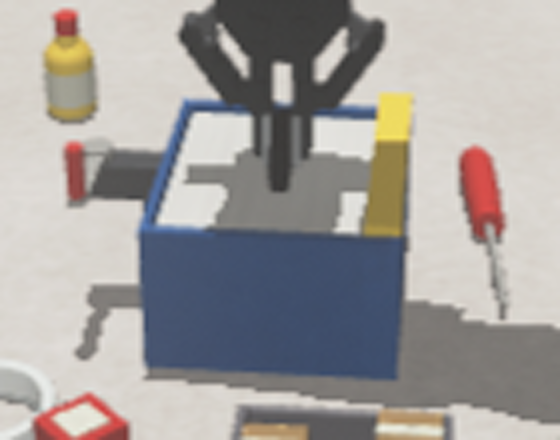

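The cover lies flat inside the walls and under the lip; the measured height says the underside is at 90 mm. I release it and move above the knob.

Emit:
step_arm:
  increments:
    - [[0,0,0],[0,0,0]]
    - [[0,0,0],[0,0,0]]
    - [[0,0,0],[0,0,0]]
    - [[0,0,0],[0,0,0]]
    - [[0,0,10],[0,0,0]]
    - [[0,0,20],[0,0,0]]
    - [[0,0,30],[0,0,0]]
    - [[0,0,30],[0,0,0]]
  fingers: 0
  grip_force: 25

```text
time: 27.17
eef_pos: [0.5238, 0.0448, 0.1926]
tcp_rot: [0.726, 0.687, 0.0, -0.002]
contact_force: [0.6, -0.6, -0.1]
opening: 0.499
finger_force: 0.0
```

Emit:
step_arm:
  increments:
    - [[21,0,0],[0,0,0]]
    - [[21,0,0],[0,0,0]]
    - [[21,5,0],[0,0,0]]
    - [[21,20,0],[0,0,0]]
    - [[21,20,0],[0,0,0]]
    - [[21,10,0],[0,0,0]]
    - [[0,0,0],[0,0,0]]
    - [[0,0,0],[0,0,0]]

```text
time: 27.83
eef_pos: [0.651, 0.1001, 0.1921]
tcp_rot: [0.726, 0.688, 0.001, -0.001]
contact_force: [-0.1, -0.7, -0.3]
opening: 0.501
finger_force: 0.0
```

Run:
```python
from m import *
s,im=snap('wrist','w14.png');print(s['time'],s['eef_pos'],s['tcp_rot'],s['contact_force']);C=cam('wrist',s)
hsv=cv2.cvtColor(im,cv2.COLOR_RGB2HSV); r=cv2.inRange(hsv,(0,130,60),(8,255,255))|cv2.inRange(hsv,(172,130,60),(180,255,255))
n,l,st,ce=cv2.connectedComponentsWithStats(r)
for i in range(1,n):
    if st[i,4]>60: print(st[i],ce[i],plane([ce[i]],.125,C).round(4))
s,it=snap('top','t14.png')
cv2.imwrite('pics/v14.png',np.hstack([im,cv2.resize(it[130:240,240:330],(240,293))[:420] if 0 else cv2.copyMakeBorder(cv2.resize(it[130:240,240:330],(240,293)),0,127,0,0,0)])[:,:,::-1])
```

```text
27.8333 [0.65099222 0.10014777 0.19206409] [ 7.25988897e-01  6.87705735e-01  6.53441075e-04 -7.18993975e-04] [-0.09444041 -0.67730389 -0.33473152]
```

View pics/v14.png

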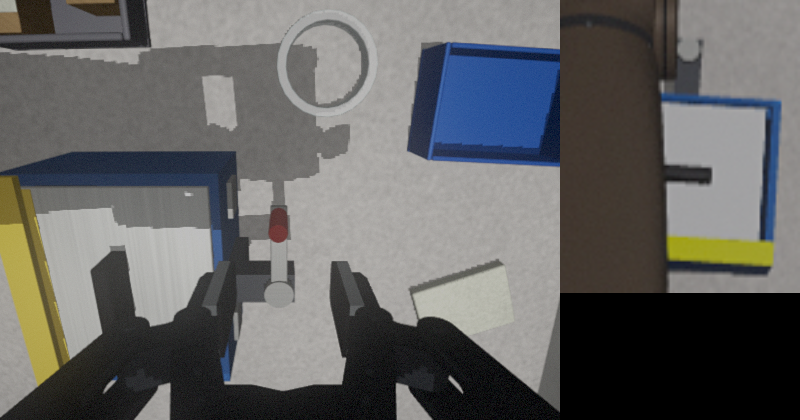

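The knob top is at (278,236), with the latch arm still along +y. The cover is flat, seen in both views. I have now viewed 16 pictures against the 14 allowed, so I will view no more and work from numbers only.

Run:
```python
from m import *
s=readout.get_state();C=cam('wrist',s);im=cv2.imread('pics/w14.png')
print(plane([(278,236)],.14,C),plane([(279,213)],.106,C),'hinge',plane([(279,293)],.106,C))
b,g,r=[im[:,:,i].astype(int) for i in range(3)]; m=((r>70)&(r>1.8*g)&(r>1.8*b)); m[:180]=0;m[260:]=0;m[:,:255]=0;m[:,310:]=0
ys,xs=np.nonzero(m);print(len(xs),xs.mean(),ys.mean(),plane([(xs.mean(),ys.mean())],.123,C))
```

```text
[[0.64642624 0.09735353 0.14      ]] [[0.64685646 0.10023545 0.106     ]] hinge [[0.64313985 0.03720519 0.106     ]]
220 277.46363636363634 233.0090909090909 [[0.64556267 0.09237773 0.123     ]]
```

Emit:
step_arm:
  increments:
    - [[-4,-1,-25],[0,0,0]]
    - [[0,0,-25],[0,0,0]]
    - [[0,0,-19],[0,0,0]]
    - [[0,0,-10],[0,0,0]]
    - [[0,0,0],[0,0,0]]
    - [[0,0,0],[0,0,0]]

```text
time: 28.43
eef_pos: [0.6462, 0.0983, 0.1131]
tcp_rot: [0.727, 0.687, 0.001, -0.001]
contact_force: [-0.0, -0.1, 0.2]
opening: 0.498
finger_force: 0.0
```

Emit:
step_arm:
  increments:
    - [[0,0,0],[0,0,0]]
    - [[0,0,0],[0,0,0]]
    - [[0,0,0],[0,0,0]]
    - [[0,0,0],[0,0,0]]
    - [[0,0,0],[0,0,0]]
    - [[0,0,0],[0,0,0]]
    - [[0,0,0],[0,0,0]]
    - [[0,0,0],[0,0,0]]
  fingers: -1
  grip_force: 25

```text
time: 29.1
eef_pos: [0.6477, 0.0987, 0.1148]
tcp_rot: [0.726, 0.687, 0.002, 0.0]
contact_force: [-0.8, -0.4, 7.0]
opening: 0.131
finger_force: 25.0
```

Emit:
step_arm:
  increments:
    - [[-9.6,-0.2,0],[0,0,0]]
    - [[-9,-1.6,0],[0,0,0]]
    - [[-8.8,-3,0],[0,0,0]]
    - [[-8.3,-4.2,0],[0,0,0]]
    - [[-7.5,-5.5,0],[0,0,0]]
    - [[-6.7,-6.5,0],[0,0,0]]
    - [[-5.6,-7.4,0],[0,0,0]]
    - [[0,0,0],[0,0,0]]

```text
time: 29.77
eef_pos: [0.5912, 0.0697, 0.1144]
tcp_rot: [0.726, 0.687, 0.002, 0.0]
contact_force: [-0.1, 0.9, 6.2]
opening: 0.127
finger_force: 25.4
```

Emit:
step_arm:
  increments:
    - [[-4.4,-8.2,0],[0,0,0]]
    - [[-3.1,-8.7,0],[0,0,0]]
    - [[-1.8,-9.1,0],[0,0,0]]
    - [[-0.4,-4,0],[0,0,0]]
    - [[0,-3,0],[0,0,0]]
    - [[0,0,0],[0,0,0]]
    - [[0,0,0],[0,0,0]]

```text
time: 30.35
eef_pos: [0.5827, 0.0402, 0.1142]
tcp_rot: [0.727, 0.686, 0.005, -0.002]
contact_force: [4.9, 10.9, 7.2]
opening: 0.128
finger_force: 25.5
```

Contact at y 0.040 with 11 N means the latch is at its stop. I release it, retreat and verify by measurement.

Emit:
step_arm:
  increments:
    - [[0,0,0],[0,0,0]]
    - [[0,0,0],[0,0,0]]
    - [[0,0,0],[0,0,0]]
    - [[0,0,0],[0,0,0]]
    - [[0,0,15],[0,0,0]]
    - [[0,0,25],[0,0,0]]
    - [[0,0,30],[0,0,0]]
    - [[0,0,30],[0,0,0]]
  fingers: -0.2

```text
time: 31.02
eef_pos: [0.58, 0.0369, 0.2121]
tcp_rot: [0.727, 0.687, -0.001, -0.002]
contact_force: [0.7, -0.3, -0.1]
opening: 0.4
finger_force: 0.0
```

Emit:
step_arm:
  increments:
    - [[0,-35,10],[0,0,0]]
    - [[0,-35,10],[0,0,0]]
    - [[0,-35,10],[0,0,0]]
    - [[0,-35,10],[0,0,0]]
    - [[0,-35,0],[0,0,0]]
    - [[0,-35,0],[0,0,0]]
    - [[0,-20,0],[0,0,0]]
    - [[0,0,0],[0,0,0]]

```text
time: 31.68
eef_pos: [0.5802, -0.1971, 0.2517]
tcp_rot: [0.728, 0.685, -0.0, -0.001]
contact_force: [-0.9, 0.5, -0.6]
opening: 0.406
finger_force: 0.0
```

Run:
```python
from m import *
s,_=snap('wrist');s,it=snap('top','t15.png');s,si=snap('side','s15.png');print(s['time'],s['eef_pos'])
def red(im,x0,x1,y0,y1):
    r,g,b=[im[:,:,i].astype(int) for i in range(3)]; m=((r>70)&(r>1.8*g)&(r>1.8*b)); k=np.zeros_like(m);k[y0:y1,x0:x1]=m[y0:y1,x0:x1]
    ys,xs=np.nonzero(k); return len(xs),xs.mean(),ys.mean()
T=cam('top');S=cam('side')
Rc=R.from_euler('z',-.055);o=np.array([.527,.0443,0]); h=Rc.apply([.118,0,0])+o
for z in(.123,.135): print('closed pred',proj([h+Rc.apply([-.062,0,z])],T),proj([h+Rc.apply([-.062,0,z])],S))
n,x,y=red(it,250,310,140,215);print(n,x,y,plane([(x,y)],.13,T)-h)
print(red(si,215,285,170,240))
labels(it,T); yellow(it,T,.11,150)
# cover white region extents & shorts
Y=cv2.inRange(cv2.cvtColor(it,cv2.COLOR_RGB2HSV),(8,60,60),(22,200,255)); Y[:, :155]=0;Y[:,225:]=0;Y[:180]=0;Y[245:]=0
print('brown px',(Y>0).sum())
```

```text
31.7833 [ 0.58053904 -0.19326431  0.25172224]
closed pred [[286.63484041 170.4490793 ]] [[257.40078198 200.97829453]]
closed pred [[286.60302812 169.43945677]] [[257.25153216 196.77282243]]
22 286.09090909090907 169.9090909090909 [[-0.06203166  0.00469876  0.13      ]]
(61, np.float64(242.81967213114754), np.float64(189.2622950819672))
yel [247, 216, 73, 14, 651] [[246.39999389648438, 225.0], [247.0, 215.6999969482422], [319.6000061035156, 220.5], [319.0, 229.6999969482422]] 
 [[0.448, 0.1392], [0.4709, 0.1382], [0.4608, -0.0407], [0.438, -0.0393]]
brown px 780
```

```bash
python3 -c "
from plant import sign_off
print(sign_off())"
```

```text
the job is handed in; nothing more can be done
None
```

I handed the job in at about 32 s: both tall cartons stand in the case, the cover is hooked and flat, and the latch is closed (stop felt at 11 N; knob about 1 mm from its closed position by camera). Two flaws: one short carton slid sideways but stayed in the crate, and I viewed 16 pictures, two over the limit of 14.

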